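Slide the toolbox tray past its spring catch

ROBOT

A 7-joint arm with a two-finger parallel gripper is mounted at the origin on the work surface. World frame = base frame: x ahead of the robot, y to its left, z up, the work surface at z = 0. Lengths are in m, angles in rad, forces in N, time in s.
With the tool pointing down it reaches from about 0.425 to 0.875 m from the base axis. Payload 4.7 kg.
Tool frame: the origin (TCP) lies on the centre line of the jaws, within the pads' length; the fingertips stand 19 mm ahead of it and the grasp point (between the pads) is the TCP; x points along the fingers, z is the direction in which the jaws open and shut, and the axes are right-handed (so a half turn about x gives the same grasp; the last joint's range is limited). The gripper opens to 87 mm and grips with 3 to 60 N. Pads are 19 mm wide; open, the fingers measure 117 mm over their backs; the gripper's body (75 mm by 190 mm) begins 51 mm behind the grasp point.
Start: joints at [1.18, 0.321, -0.07, 1.45, 0.023, 1.371, -0.057], TCP at [0.256, -0.597, 0.242] pointing down, gripper open.
Joint ranges: [-2.86, 2.86], [-0.3, 2.09], [-1.38, 1.24], [0.06, 2.45], [-1.56, 4.7], [0.09, 2.05], [-2.69, 2.69]. Speed limits (rad/s): [2.57, 2.57, 3.14, 3.14, 3.14, 3.14, 3.14].

INTERFACE

Orientations are given as a rotation vector (axis times angle).
In Python, from bench import get_state, get_image, camera_info, close_job gives the robot as it stands.
- The arm moves only by the tool jog_arm, never from a script. Its argument "targets" is a list of rows, each a list of 7 numbers: the turn, a rotation vector about the tool's x, y, z in degrees, then the shift along the tool's x, y, z in cm, then the finger opening in cm, from 0 to 8.7. In form: [[wx, wy, wz, tx, ty, tz, jaw], ...]. A call has 1 to 10 rows; each row shifts and turns the commanded pose from where the row before left it, along the tool's axes as they then stand; what a row does not reach is not made up. A row lasts 1/8 s, in which the tool goes at most 62.5 mm and 10.7 degrees, less where a joint would pass 70% of its speed; a pose out of reach is approached as far as the arm can. A call is refused whole if a number of a shift passes 6.25 or a number of a turn 10.7, either way. A call with a gripper value outside its range is refused whole. The fingers move at their own pace and stop on an object; "squeeze" is the grip in N (left out, the last holds). Time passes only in rows, so rows that do not move let the fingers close. It gives the time, the measured TCP pose, the force and the opening at its end, in the units of the state.
- get_state(): the state, without advancing time (a new reading comes with each control period).
- get_image(name): name is "side" or "top" or "wrist"; returns (picture, depth): 480x640x3 uint8, red, green, blue; 480x640 float32, m along the optical axis (not along the pixel's ray), 0 where there is no reading.
- camera_info(name): a dict with "intrinsics" (3x3 intrinsics, pixels), "world_from_camera" (4x4, takes a point from camera to world coordinates); the wrist camera has in their place "mount" (4x4, takes a point from camera to tool coordinates, whose origin is the TCP and whose axes are the tool frame's). Camera axes: x right, y up, looking along -z (the intrinsics and any distortion apply to the point x, -y, -z); pixel columns grow to the right and rows downward; lengths in m; the calibration is good to about 2 mm. A picture is of the moment at which its call begins: read the wrist's pose just before it. camera_info takes no time and is no camera call.
- close_job(): hands the job in, once; it reports no verdict.
The state is a dict: "time": time; "joint_positions": joint angles; "qd": joint speeds; "joint_torque": joint torques, N m; "position": TCP position; "tool_rot": TCP orientation; "ft_force": force on the tool from outside, world axes, zero at the start; "torque": the same for the moment, N m; "grip_width": opening from 0.0 (shut) to 1.0 (fully open).
Only numpy, scipy, OpenCV 4.12 (cv2) and the standard library are available. Lean on these libraries where they do the work, as an engineer would, in place of code of your own. Each camera call takes 0.05 s, during which the arm holds its last target.

TASK

The tray of the toolbox is locked by a spring catch: press down the long steel key on the toolbox's front ledge and, while holding it down, push the tray's upright tab to the robot's left, sliding the tray past the catch all the way to its left end stop. Then let the key spring back up, leaving the spoon lying in the tray and the sugar bowl and tumbler where they stand.

Things in the scene. Friction and masses are not known exactly. Their poses are not given: they have to be found in the camera images.
- toolbox: Grey plastic toolbox without lid, fixed to the shelf, 220 (x) x 360 (y) x 150 mm high. Origin: centre of its underside. Its -x side faces the robot and carries a lower, solid ledge 60 mm deep and 110 mm high (local x -110 to -50 mm, all along y) with the steel key on it; behind it (local x -50 to 110) is the open compartment, walls 150 mm high, with the sliding tray hung in its top. The tray slides along the toolbox's own +y (to the robot's left).
- key (a joint): Travel of the spring key, m: 0 = up (rest), 0.014 = fully down. Spring force about 3 N at rest, 7 N fully down. The catch block on it stops the tray's lug unless the key is held down 0.007 or more (0.010 to 0.012 is a good depth). It springs back up when let go, unless the lug then stands over the catch.
- key_top (a point): Centre of the top face of the key (moves with it). The key is a plain flat steel bar along the toolbox's y on the front ledge, 245 mm long (toolbox y -145 to +100 mm) and 34 mm wide (toolbox x -104 to -70 mm); its top is 130 mm above the shelf at rest and 116 mm when fully down, 6 mm above the ledge. It moves straight down wherever it is pressed, and a fingertip can slide along it.
- catch_top (a point): Centre of the top face of the catch: a steel block 20 x 12 mm (toolbox x, y) at the left end of the key, on the side towards the tray, part of the key; its top is 5 mm higher than the key's top, 135 mm above the shelf at rest.
- tray (a joint): Slide of the tray along the toolbox's +y, m: 0 = right end stop, 0.130 = left end stop. It starts between 0 and 0.035. With the key up the tray's lug strikes the catch at 0.053; with the key held down it passes, and is clear of the catch beyond 0.079, where the catch can rise again behind the lug. About 1.5 N of friction. The lug is a 14 mm block on the front wall of the tray, 88 mm to the left of the tab.
- tab (a point): Centre of the tray's upright push tab: a plate 60 mm (toolbox x) x 8 mm (toolbox y) x 30 mm high that stands out from the tray's front wall over the key, from 136 to 166 mm above the shelf (6 mm above the resting key). The point is straight above the key's centre line; push on its right face (toolbox -y side, 4 mm from the point). The tray cannot be lifted.
- tray_floor (a point): Centre of the tray's inner floor, 117 mm above the shelf; moves with the tray. The tray is a pale grey open box 142 (x) x 200 (y) x 43 mm, walls 5 mm, rim 155 mm above the shelf.
- spoon_mid (a point): Middle of the stainless measuring spoon, 110 mm long, that lies loose in the tray and rides with it, 8 mm above the tray floor.
- sugar_bowl: White ceramic sugar bowl with lid knob and two small ears, 104 mm wide, 103 mm high, standing beside one end of the toolbox. Origin: centre of its underside.
- tumbler: Clear drinking glass, 72 mm wide, 110 mm high, standing beside the other end of the toolbox. Origin: centre of its underside.
Mind the look-alikes: they are no part of the job. There is more than one size of the part that bears spoon_mid; the job needs the middle-sized.

How it is judged:
By the outcome, as a careful person would: the job done as asked, in the order asked, and still so for the second after the job is handed in, with the robot touching nothing.
It also fails if it takes over 35 s, if anything falls off the work surface, if the arm or the gripper's body presses on something with over 40 N, if the wrist force passes 120 N, or if a joint passes its speed limit or range.

## Working session

There is one attempt and no reset: what is moved stays moved. The work goes in short steps, Python scripts to look and compute and a tool call to move; the robot and the scene stay as the last step left them, time stands still between calls to the robot, and variables do not carry over. Pictures are saved under pics/ and viewed, and the job is handed in when it is done.

Besides the shell and the picture viewer there is one more tool, called after ">>>" in YAML: its name, and indented under it one key for each argument. jog_arm: Moves the arm, as the interface text tells. Its arguments: {"type":"object","properties":{"targets":{"type":"array"},"squeeze":{"type":"number"}},"required":["targets"]}

```bash
mkdir -p pics
cat > h.py <<'E'
import numpy as np, cv2
from bench import get_state, get_image, camera_info
def save(n,p): cv2.imwrite('pics/'+n,cv2.cvtColor(p,cv2.COLOR_RGB2BGR))
def world(name,d,u,v,z=None):
    c=camera_info(name);K=np.array(c['intrinsics']);T=np.array(c['world_from_camera'])
    r=np.linalg.inv(K)@[u,v,1]; r=np.array([r[0],-r[1],-r[2]])
    if z is None:
        p=r*d[int(round(v)),int(round(u))]; return T[:3,:3]@p+T[:3,3]
    w=T[:3,:3]@r; return T[:3,3]+w*(z-T[2,3])/w[2]
E
python3 - <<'E'
from h import *
s=get_state();print(s)
for n in ['top','side']:
    print({k:(np.round(np.array(v),4).tolist() if not isinstance(v,str) else v) for k,v in camera_info(n).items()})
    p,d=get_image(n);save(n+'0.png',p);np.save(n+'0.npy',d)
    cv2.imwrite
E
```

```text
{'time': 0.0, 'joint_positions': array([ 1.18008997,  0.32178016, -0.07005475,  1.45167991,  0.02262716,
        1.37078577, -0.05688117]), 'qd': array([ 0.00050705, -0.00092883, -0.00040781, -0.00013483,  0.0015467 ,
        0.00065248,  0.00106351]), 'joint_torque': array([-4.76111964e-04, -4.91282523e+01, -4.04182160e-01, -3.12532461e+01,
       -6.39740657e-02,  4.36851103e-02,  1.84841238e-04]), 'position': array([ 0.25572366, -0.59702227,  0.2404866 ]), 'tool_rot': array([ 0.90700161,  1.37561656, -0.90549909]), 'ft_force': array([-0.22647592, -0.44887569, -0.00973639]), 'torque': array([ 0.05719845, -0.00488239, -0.00204567]), 'grip_width': 1.0006477847216446}
{'intrinsics': [[597.8885, 0.0, 330.9343], [0.0, 597.8885, 235.14], [0.0, 0.0, 1.0]], 'world_from_camera': [[0.0079, 0.9976, -0.0686, 0.5526], [-0.9996, 0.0097, 0.0254, 0.0546], [0.026, 0.0684, 0.9973, 1.1649], [0.0, 0.0, 0.0, 1.0]]}
{'intrinsics': [[444.3855, 0.0, 324.3992], [0.0, 444.3855, 238.0738], [0.0, 0.0, 1.0]], 'world_from_camera': [[-0.9891, -0.1133, 0.0937, 0.7345], [0.1469, -0.7473, 0.648, 0.6833], [-0.0034, 0.6548, 0.7558, 0.8863], [0.0, 0.0, 0.0, 1.0]]}
```

View pics/top0.png

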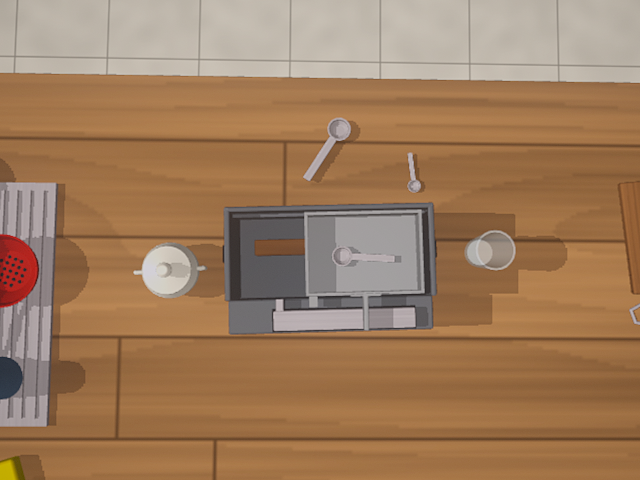

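View pics/side0.png

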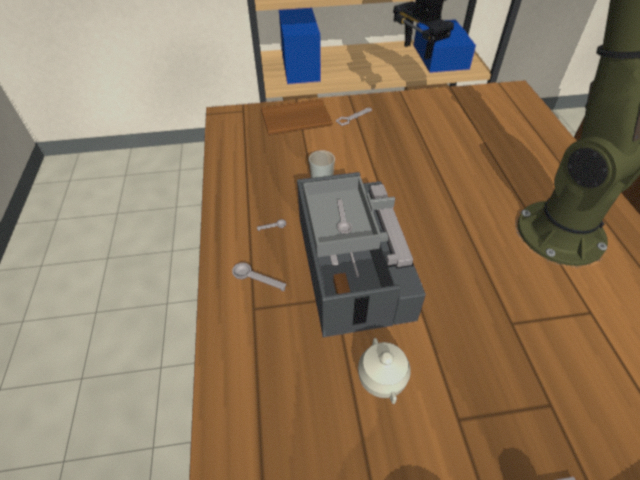

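The top view has the toolbox at (328,268), with its key along (273–415, 318), the tab at (366,310), the lug at about (313,300) and the catch at (279,305). The in-tray spoon is at (367,257). Its look-alikes are a larger spoon at (325,150) and a smaller one at (413,172), both on the shelf. The sugar bowl is at (168,270) and the tumbler at (495,250).

Run:
```python
from h import *
p=cv2.imread('pics/top0.png');c=p[190:345,215:445]
cv2.imwrite('pics/crop0.png',cv2.resize(c,None,fx=3.4,fy=3.4,interpolation=cv2.INTER_CUBIC))
```

```text
(no output)
```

View pics/crop0.png

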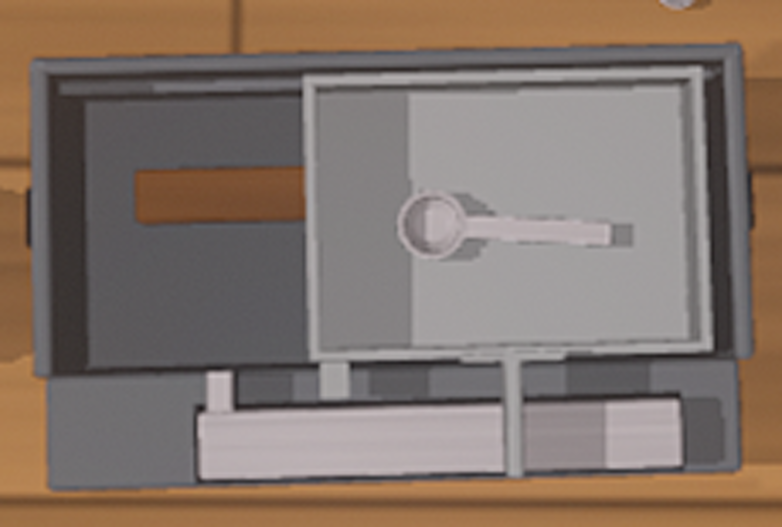

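The crop confirms that the middle-sized spoon lies in the tray. The key corners are at crop (197,411), (200,481), (681,398) and (683,466). The tab is at x 504–522, y 352–476, and the lug at (335,380).

Run:
```python
from h import *
d=np.load('top0.npy')
def f(n,x,y,z):
    u,v=215+(x+.5)/3.4-.5,190+(y+.5)/3.4-.5
    w=world('top',d,u,v,z); print(n,np.round(w,4),'depth',np.round(world('top',d,u,v),4)); return w
k=[f('k',*a,.13) for a in [(197,411),(200,481),(681,398),(683,466)]]
L=(k[0]+k[1])/2;R=(k[2]+k[3])/2
print('key len',np.linalg.norm(L-R),'w',np.linalg.norm(k[0]-k[1]),np.linalg.norm(k[2]-k[3]),'yaw',np.degrees(np.arctan2(-(L-R)[0],(L-R)[1])))
print('key centre',(L+R)/2)
ta=f('tabfront',513,474,.166);tb=f('tabback',512,352,.166);
f('tabL',505,440,.166);f('tabR',522,440,.166)
f('lug',335,380,.15); f('catch',220,385,.135)
f('boxTL',33,62,.15);f('boxTR',742,45,.15);f('boxBL',48,487,.11);f('boxBR',740,470,.11)
f('keyr',640,430,.13);f('floor',550,300,.117)
s=get_state()
from scipy.spatial.transform import Rotation as Ro
print(Ro.from_rotvec(s['tool_rot']).as_matrix().round(4))
```

```text
k [0.4931 0.1273 0.13  ] depth [0.4921 0.1286 0.1122]
k [0.4581 0.1253 0.13  ] depth [0.4559 0.127  0.1055]
k [ 0.5013 -0.118   0.13  ] depth [ 0.5002 -0.1216  0.1082]
k [ 0.467  -0.1189  0.13  ] depth [ 0.4655 -0.122   0.1117]
key len 0.2449311060337127 w 0.035081779353589616 0.034284530947780986 yaw 1.9949699609874485
key centre [0.47988976 0.00394255 0.13      ]
tabfront [ 0.4656 -0.0296  0.166 ] depth [ 0.4656 -0.0296  0.1658]
tabback [ 0.5249 -0.0288  0.166 ] depth [ 0.5246 -0.0297  0.1553]
tabL [ 0.4821 -0.0256  0.166 ] depth [ 0.4814 -0.0264  0.156 ]
tabR [ 0.4821 -0.0339  0.166 ] depth [ 0.482  -0.0341  0.1639]
lug [0.51   0.0578 0.15  ] depth [0.5095 0.0578 0.137 ]
catch [0.5065 0.1156 0.135 ] depth [0.5065 0.1157 0.1346]
boxTL [0.6671 0.2103 0.15  ] depth [0.6676 0.211  0.1453]
boxTR [ 0.6796 -0.1458  0.15  ] depth [ 0.6988 -0.1761 -0.0032]
boxBL [0.4528 0.2043 0.11  ] depth [0.4529 0.2041 0.1115]
boxBR [ 0.4635 -0.1519  0.11  ] depth [ 0.4632 -0.1524  0.1071]
keyr [ 0.485  -0.0971  0.13  ] depth [ 0.4851 -0.097   0.1307]
floor [ 0.5504 -0.0524  0.117 ] depth [ 0.5504 -0.0526  0.1158]
[[-8.000e-04  9.192e-01  3.939e-01]
 [ 1.600e-03  3.939e-01 -9.192e-01]
 [-1.000e+00 -1.000e-04 -1.700e-03]]
```

>>> jog_arm:
  targets:
    - [10.6,0,0,0,0,0,0]
    - [10.6,0,0,0,0,0,0]
    - [0,0,0,0,0,0,0]
  squeeze: 20

```text
time: 0.48
position: [0.2559, -0.5972, 0.241]
tool_rot: [1.182, 1.227, -1.182]
ft_force: [0.1, 0.0, -0.1]
grip_width: 0.744
```

```bash
cat >> h.py <<'E'
from scipy.spatial.transform import Rotation as Ro
def rel(target):
    s=get_state();R=Ro.from_rotvec(s['tool_rot']).as_matrix()
    print('pos',s['position'].round(4),'F',s['ft_force'].round(2),'t',s['time'],'yaw',np.degrees(np.arctan2(R[1,2],R[0,2])).round(2),'xax',R[:,0].round(4),'grip',s['grip_width'])
    print('shift cm',(R.T@(np.array(target)-s['position'])*100).round(2))
E
python3 -c "
from h import *
rel([.482,-.07,.2])"
```

```text
pos [ 0.2559 -0.5972  0.241 ] F [ 0.15  0.04 -0.11] t 0.475 yaw -87.89 xax [-6.e-04  7.e-04 -1.e+00] grip 0.743510345601081
shift cm [  4.13  24.54 -51.85]
```

>>> jog_arm:
  targets:
    - [0,0,0,0,2.45,-5.1,0]
    - [0,0,0,0,2.45,-5.1,0]
    - [0,0,0,0,2.45,-5.1,0]
    - [0,0,0,0,2.45,-5.1,0]
    - [0,0,0,0,2.45,-5.1,0]
    - [0,0,0,0,2.45,-5.1,0]
    - [0,0,0,0,2.45,-5.1,0]
    - [0,0,0,0,2.45,-5.1,0]
    - [0,0,0,0,2.45,-5.1,0]
    - [0,0,0,0,2.45,-5.1,0]

```text
time: 1.72
position: [0.4834, -0.0776, 0.2416]
tool_rot: [1.18, 1.226, -1.181]
ft_force: [0.8, -0.6, 0.2]
grip_width: 0.004
```

>>> jog_arm:
  targets:
    - [0,0,0,2.0,0,0,0]
    - [0,0,0,0,0,0,0]

```text
time: 1.98
position: [0.482, -0.0788, 0.2202]
tool_rot: [1.179, 1.23, -1.183]
ft_force: [-0.6, -0.6, 0.4]
grip_width: 0.005
```

Run:
```python
from h import *
rel([.482,-.07,.17])
p,d=get_image('top');save('top1.png',p)
p,d=get_image('side');save('side1.png',p)
p=cv2.imread('pics/top1.png');cv2.imwrite('pics/crop1.png',cv2.resize(p[190:345,215:445],None,fx=3.4,fy=3.4))
p=cv2.imread('pics/side1.png');cv2.imwrite('pics/scrop1.png',cv2.resize(p[140:340,260:460],None,fx=3,fy=3))
p,d=get_image('wrist');save('wrist1.png',p)
```

```text
pos [ 0.482  -0.0788  0.2202] F [-0.56 -0.57  0.43] t 1.975 yaw -87.77 xax [-3.3e-03  3.0e-04 -1.0e+00] grip 0.005313877473873724
shift cm [ 5.02  0.05 -0.87]
```

View pics/scrop1.png

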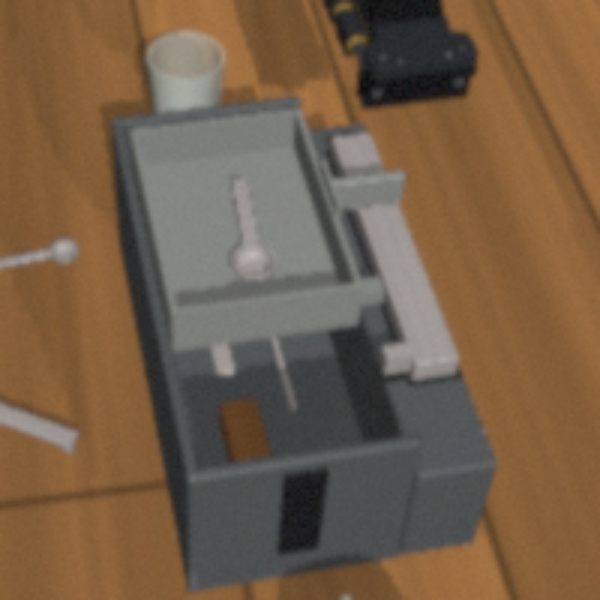

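View pics/wrist1.png

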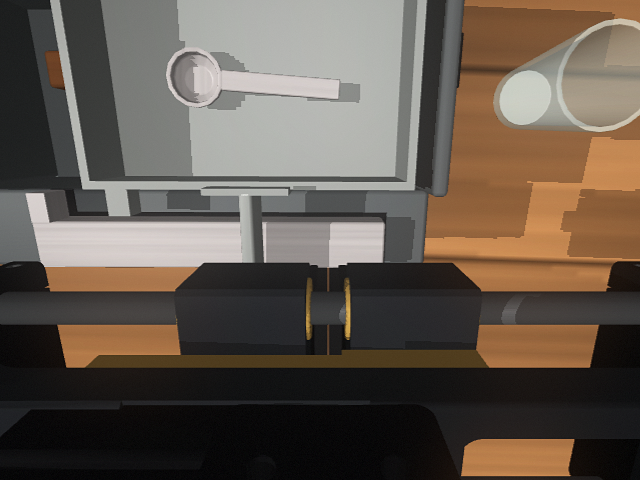

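Run:
```python
from h import *
def proj(n,P):
    c=camera_info(n);K=np.array(c['intrinsics']);T=np.linalg.inv(np.array(c['world_from_camera']))
    p=T[:3,:3]@P+T[:3,3];q=K@[p[0],-p[1],-p[2]];return (q[:2]/q[2]).round(1)
s=get_state();R=Ro.from_rotvec(s['tool_rot']).as_matrix()
tip=s['position']+R[:,0]*.019
print('tip',tip,'side',proj('side',tip),'top',proj('top',tip),'TCP',proj('side',s['position']))
c=camera_info('wrist');print({k:np.round(np.array(v),4).tolist() if not isinstance(v,str) else v for k,v in c.items()})
K=np.array(c['intrinsics']);M=np.array(c['mount'])
# project tip, key corners & tab into wrist
Mi=np.linalg.inv(M)
def pw(P):
    t=R.T@(np.array(P)-s['position']);p=Mi[:3,:3]@t+Mi[:3,3];q=K@[p[0],-p[1],-p[2]];return (q[:2]/q[2]).round(1)
for P in [tip,[.5013,-.118,.13],[.4936,.127,.13],[.482,-.0336,.166],[.5249,-.029,.166]]: print(P,pw(P))
```

```text
tip [ 0.48308711 -0.08025063  0.20301554] side [384. 173.] top [399.1 320.3] TCP [384.8 166.6]
{'intrinsics': [[347.7099, 0.0, 327.7089], [0.0, 347.7099, 235.484], [0.0, 0.0, 1.0]], 'mount': [[0.0007, 0.2479, -0.9688, -0.1433], [-0.0001, 0.9688, 0.2479, 0.0657], [1.0, -0.0001, 0.0007, 0.0003], [0.0, 0.0, 0.0, 1.0]]}
[ 0.48308711 -0.08025063  0.20301554] [327.3 282.4]
[0.5013, -0.118, 0.13] [383.  219.5]
[0.4936, 0.127, 0.13] [ 27.9 218.5]
[0.482, -0.0336, 0.166] [249.9 258.3]
[0.5249, -0.029, 0.166] [240.2 186.6]
```

View pics/side1.png

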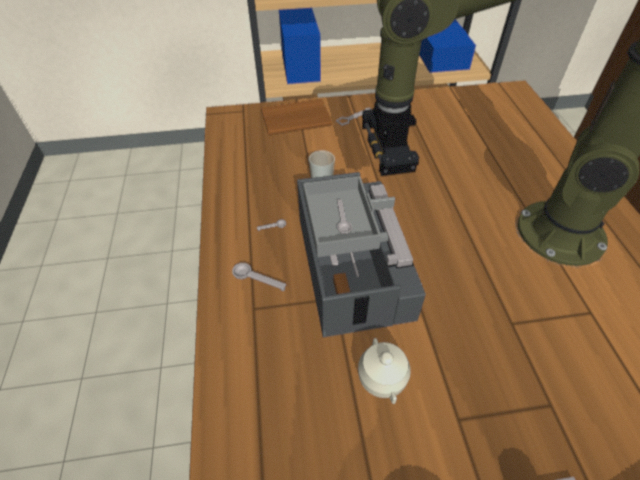

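View pics/top1.png

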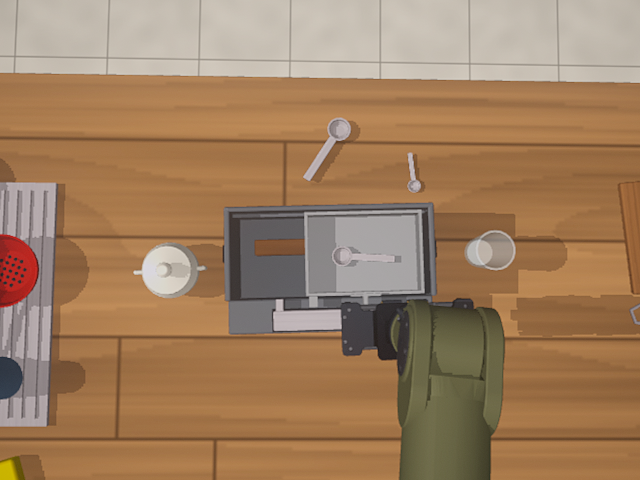

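>>> jog_arm:
  targets:
    - [0,0,0,2.5,0,0,0]
    - [0,0,0,2.5,0,0,0]
    - [0,0,0,1.0,0,0,0]
    - [0,0,0,0,0,0,0]

```text
time: 2.62
position: [0.4829, -0.0797, 0.1616]
tool_rot: [1.184, 1.226, -1.184]
ft_force: [-0.1, 0.3, -0.5]
grip_width: 0.003
```

Run:
```python
from h import *
rel([.482,-.07,.138])
p,d=get_image('wrist');save('wrist2.png',p)
```

```text
pos [ 0.4829 -0.0797  0.1616] F [-0.12  0.35 -0.54] t 2.625 yaw -88.04 xax [-4.e-04  1.e-04 -1.e+00] grip 0.0033576252331161717
shift cm [ 2.36 -0.06 -0.98]
```

View pics/wrist2.png

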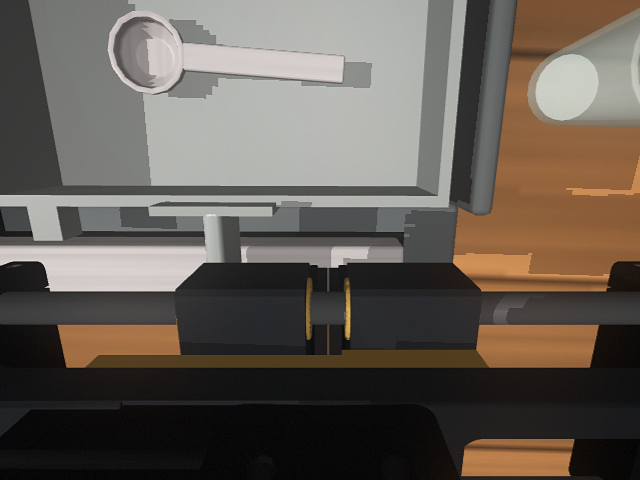

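>>> jog_arm:
  targets:
    - [0,0,0,0.8,0,0,0]
    - [0,0,0,0.4,0,0,0]
    - [0,0,0,0.4,0,0,0]
    - [0,0,0,0,0,0,0]

```text
time: 3.18
position: [0.4832, -0.0794, 0.1457]
tool_rot: [1.183, 1.225, -1.184]
ft_force: [-0.5, -0.3, 3.5]
grip_width: 0.004
```

>>> jog_arm:
  targets:
    - [0,0,0,0.3,0,0,0]
    - [0,0,0,0.3,0,0,0]
    - [0,0,0,0,0,0,0]

```text
time: 3.55
position: [0.4832, -0.0794, 0.1396]
tool_rot: [1.183, 1.225, -1.183]
ft_force: [-1.5, -0.2, 5.3]
grip_width: 0.007
```

Run:
```python
from h import *
rel([.482,-.07,.138])
p,d=get_image('top');save('top3.png',p)
p,d=get_image('side');
save('s3.png',cv2.resize(p[140:340,260:460],None,fx=3,fy=3))
```

```text
pos [ 0.4832 -0.0794  0.1396] F [-1.48 -0.16  5.3 ] t 3.55 yaw -88.01 xax [ 3.e-04 -3.e-04 -1.e+00] grip 0.00689844125029255
shift cm [ 0.16 -0.09 -0.94]
```

View pics/s3.png

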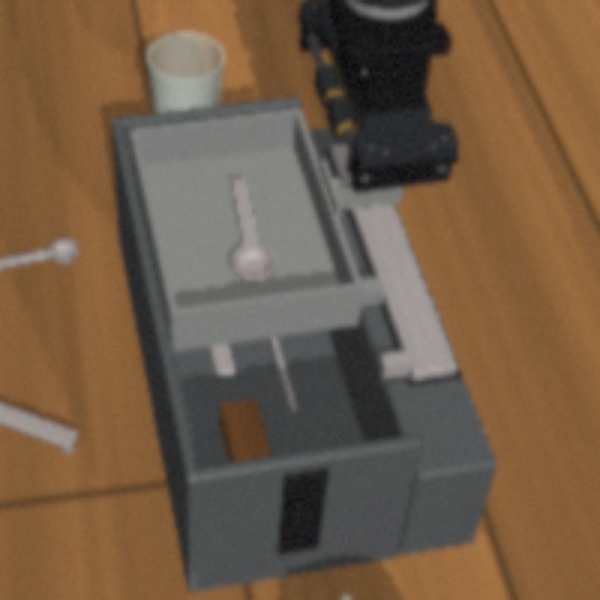

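>>> jog_arm:
  targets:
    - [0,0,0,0.2,0,0,0]
    - [0,0,0,0,0,-0.5,0]
    - [0,0,0,0,0,-0.5,0]
    - [0,0,0,0,0,-0.5,0]
    - [0,0,0,0,0,-0.5,0]
    - [0,0,0,0,0,-0.4,0]
    - [0,0,0,0,0,-0.3,0]
    - [0,0,0,0,0,0,0]

```text
time: 4.65
position: [0.4831, -0.0534, 0.1383]
tool_rot: [1.183, 1.222, -1.183]
ft_force: [0.7, -3.1, 5.1]
grip_width: 0.009
```

>>> jog_arm:
  targets:
    - [0,0,0,0,0,-0.3,0]
    - [0,0,0,0,0,-0.4,0]
    - [0,0,0,0,0,-0.5,0]
    - [0,0,0,0,0,-0.6,0]
    - [0,0,0,0,0,-0.6,0]
    - [0,0,0,0,0,-0.4,0]
    - [0,0,0,0,0,-0.2,0]

```text
time: 5.52
position: [0.4822, -0.0244, 0.1383]
tool_rot: [1.183, 1.221, -1.184]
ft_force: [-0.5, -5.3, 5.0]
grip_width: 0.007
```

Run:
```python
from h import *
rel([.478,.073,.138])
p,d=get_image('side');
save('s4.png',cv2.resize(p[140:340,260:460],None,fx=3,fy=3))
```

```text
pos [ 0.4822 -0.0244  0.1383] F [-0.48 -5.29  4.99] t 5.525 yaw -88.07 xax [ 0.0026 -0.0032 -1.    ] grip 0.006831197027567283
shift cm [-0.   -0.09 -9.75]
```

View pics/s4.png

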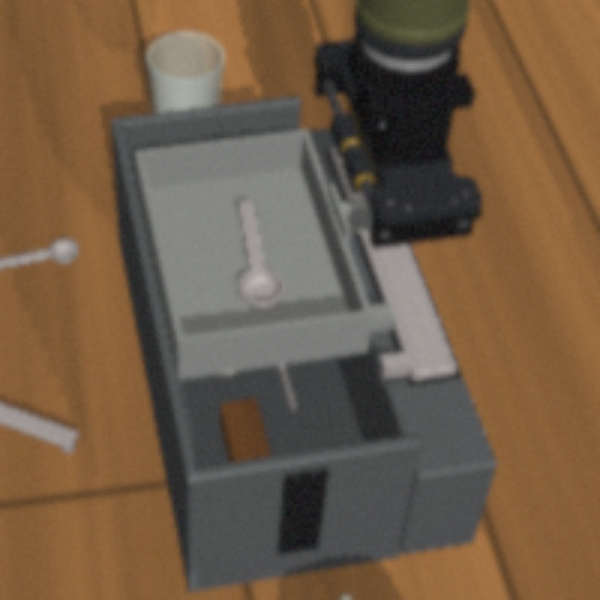

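The key is down about 10.7 mm and the tray is sliding with the finger. The spoon is riding along, so I'll continue past the catch.

>>> jog_arm:
  targets:
    - [0,0,0,0,0,-0.3,0]
    - [0,0,0,0,0,-0.4,0]
    - [0,0,0,0,0,-0.5,0]
    - [0,0,0,0,0,-0.5,0]
    - [0,0,0,0,0,-0.5,0]
    - [0,0,0,0,0,-0.5,0]
    - [0,0,0,0,0,-0.5,0]
    - [0,0,0,0,0,-0.5,0]
    - [0,0,0,0,0,-0.4,0]
    - [0,0,0,0,0,-0.3,0]

```text
time: 6.82
position: [0.4807, 0.0195, 0.1382]
tool_rot: [1.183, 1.221, -1.184]
ft_force: [0.4, -4.9, 5.4]
grip_width: 0.007
```

Run:
```python
from h import *
rel([.478,.073,.138])
p,d=get_image('side');
save('s5.png',cv2.resize(p[140:340,260:460],None,fx=3,fy=3))
```

```text
pos [0.4807 0.0195 0.1382] F [ 0.42 -4.87  5.44] t 6.825 yaw -88.08 xax [ 0.0025 -0.0031 -1.    ] grip 0.006844086907551719
shift cm [ 0.01 -0.09 -5.35]
```

View pics/s5.png

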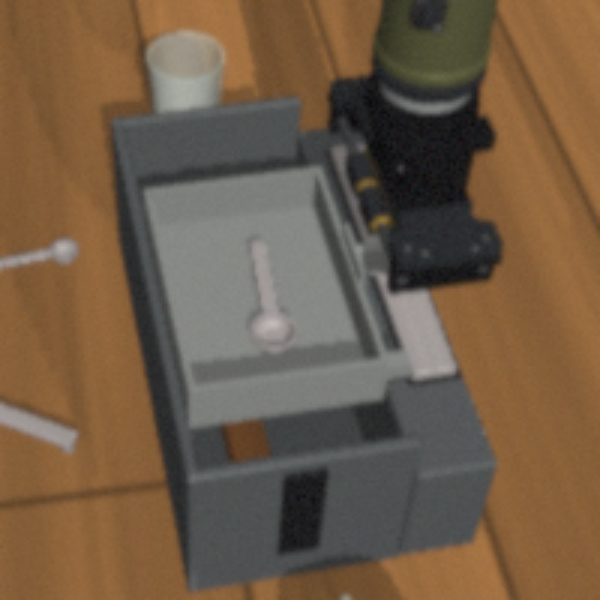

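>>> jog_arm:
  targets:
    - [0,0,0,0,0,-0.3,0]
    - [0,0,0,0,0,-0.5,0]
    - [0,0,0,0,0,-0.6,0]
    - [0,0,0,0,0,-0.6,0]
    - [0,0,0,0,0,-0.6,0]
    - [0,0,0,0,0,-0.6,0]
    - [0,0,0,0,0,-0.6,0]
    - [0,0,0,0,0,-0.5,0]
    - [0,0,0,0,0,-0.3,0]
    - [0,0,0,0,0,-0.2,0]

```text
time: 8.12
position: [0.4792, 0.0676, 0.1382]
tool_rot: [1.184, 1.221, -1.184]
ft_force: [0.7, -4.9, 5.6]
grip_width: 0.003
```

>>> jog_arm:
  targets:
    - [0,0,0,0,0,-0.2,0]
    - [0,0,0,0,0,-0.1,0]
    - [0,0,0,0,0,0,0]

```text
time: 8.5
position: [0.4791, 0.0707, 0.1382]
tool_rot: [1.184, 1.221, -1.184]
ft_force: [0.8, -4.0, 5.0]
grip_width: 0.003
```

>>> jog_arm:
  targets:
    - [0,0,0,0,0,-0.2,0]
    - [0,0,0,0,0,0,0]

```text
time: 8.75
position: [0.4791, 0.0715, 0.1382]
tool_rot: [1.183, 1.22, -1.185]
ft_force: [0.5, -7.0, 5.9]
grip_width: 0.008
```

>>> jog_arm:
  targets:
    - [0,0,0,0,0,-0.2,0]
    - [0,0,0,0,0,0,0]

```text
time: 9.0
position: [0.479, 0.0715, 0.1382]
tool_rot: [1.182, 1.218, -1.188]
ft_force: [1.1, -10.1, 7.7]
grip_width: 0.001
```

Run:
```python
from h import *
rel([.478,.073,.138])
p,d=get_image('side');
save('s6.png',cv2.resize(p[140:340,260:460],None,fx=3,fy=3))
```

```text
pos [0.479  0.0715 0.1382] F [  1.07 -10.12   7.73] t 9.0 yaw -88.2 xax [ 0.0021 -0.0065 -1.    ] grip 0.0014430008823015698
shift cm [ 0.02 -0.1  -0.15]
```

View pics/s6.png

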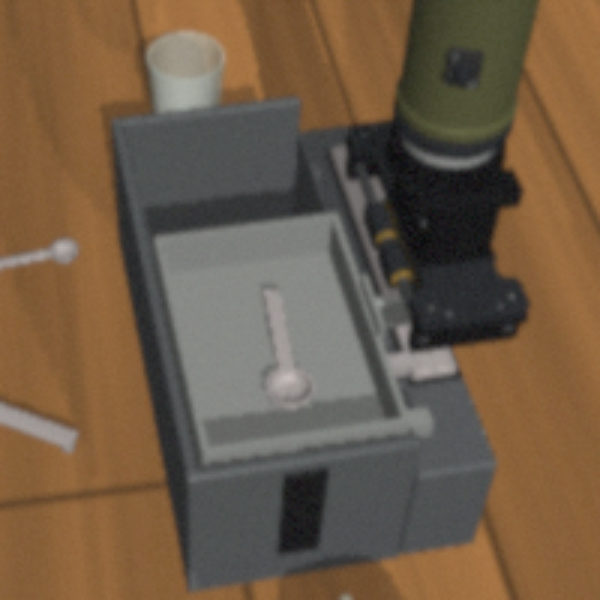

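The force climbed to 10 N with no more travel, so the tray is at its end stop, and the lug (crop (420,420)) is left of the catch. Next I back off the tab, lift and retreat.

>>> jog_arm:
  targets:
    - [0,0,0,0,0,0.4,0]
    - [0,0,0,0,0,0.6,0]
    - [0,0,0,-0.7,0,0,0]
    - [0,0,0,-0.7,0,0,0]
    - [0,0,0,-2.0,0,0,0]
    - [0,0,0,-4.0,0,0,0]
    - [0,0,0,-4.0,0,0,0]
    - [0,0,0,0,0,4.0,0]
    - [0,0,0,0,0,5.0,0]
    - [0,0,0,0,0,5.0,0]

```text
time: 10.3
position: [0.4819, -0.0748, 0.2512]
tool_rot: [1.182, 1.226, -1.185]
ft_force: [0.6, 0.0, 0.1]
grip_width: 0.007
```

>>> jog_arm:
  targets:
    - [0,0,0,0,0,5.0,0]
    - [0,0,0,0,0,5.0,0]
    - [0,0,0,0,0,5.0,0]
    - [0,0,0,0,0,5.0,0]
    - [0,0,0,0,0,5.0,0]
    - [0,0,0,0,0,0,0]
    - [0,0,0,0,0,0,0]

```text
time: 11.18
position: [0.4912, -0.3222, 0.2508]
tool_rot: [1.184, 1.228, -1.184]
ft_force: [-0.7, 1.1, -0.5]
grip_width: 0.009
```

Run:
```python
from h import *
rel([.478,.073,.138])
p,d=get_image('top');save('top7.png',p)
save('crop7.png',cv2.resize(p[190:345,215:445],None,fx=3.4,fy=3.4,interpolation=cv2.INTER_CUBIC));np.save('top7.npy',d)
for (u,v) in [(300,318),(340,317),(395,316)]: print(world('top',d,u,v).round(4))
```

```text
pos [ 0.4912 -0.3222  0.2508] F [-0.68  1.09 -0.5 ] t 11.175 yaw -87.99 xax [-0.0015  0.0017 -1.    ] grip 0.009447506982094475
shift cm [ 11.35   0.08 -39.52]
[0.4807 0.0802 0.1294]
[0.483  0.0116 0.1328]
[ 0.4849 -0.0839  0.1264]
```

View pics/top7.png

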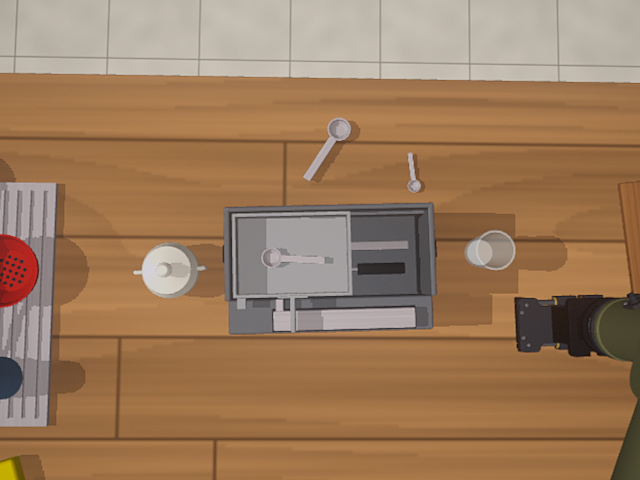

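View pics/crop7.png

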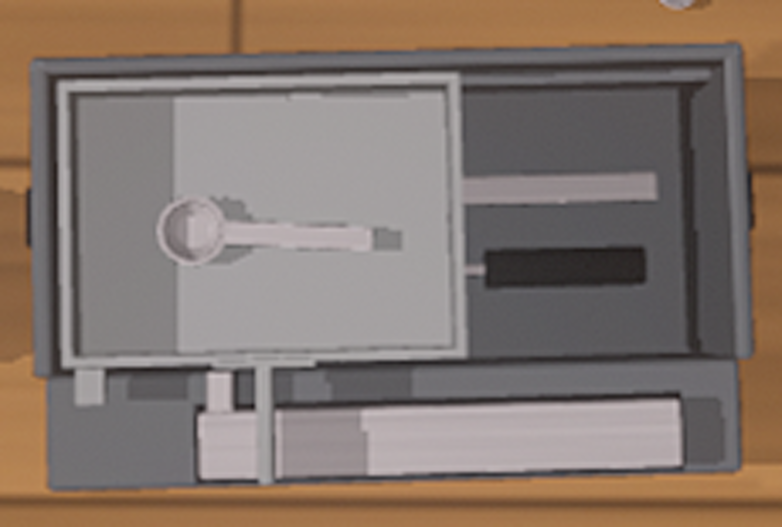

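Run:
```python
from h import *
d=np.load('top7.npy')
u=lambda x:215+(x+.5)/3.4-.5; v=lambda y:190+(y+.5)/3.4-.5
a=world('top',d,u(513),v(440),.166);b=world('top',d,u(264),v(446),.166);print('tab travel',np.linalg.norm(a-b))
k=np.median([world('top',d,x,y)[2] for x in range(325,410,3) for y in range(313,324,2)]);print('key top z',k)
d0=np.load('top0.npy');print('before',np.median([world('top',d0,x,y)[2] for x in range(280,355,3) for y in range(315,325,2)]))
from bench import close_job
print(close_job())
```

```text
tab travel 0.1215522278862815
key top z 0.12902458990701382
before 0.12921871147589292
the job is handed in; nothing more can be done
None
```

The tray is at its left end stop with the key back up, and the job was handed in at about 11 s of the 35 s allowed. The job reports no verdict, so this rests on my own checks below.

I pressed the key down about 10.7 mm with the closed fingertips. Holding it there, I slid along the key and pushed the tab left until it stopped moving. Then I backed off the tab, lifted, and moved the arm clear to the right.

| Check | Result |
|---|---|
| Tray at end stop | The push force rose to 10 N with no further travel. |
| Tray travel | The tab moved 121.6 mm. With a start of about 8–10 mm estimated from the images, that puts the tray at about 0.130, the end stop, with the lug past the catch. |
| Key height | The key top reads 129.0 mm, against 129.2 mm before the job, so it is back up. |
| Spoon | It lies in the tray, and it is the middle-sized one. |
| Sugar bowl and tumbler | Both are at the same pixels as before. |
| Robot contact | The arm is clear of everything and the wrist force is near zero. |

No check failed. Single depth readings on the key varied by about 3 mm, so I used the median.

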